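Spin the rotating organiser until the tweezers face front

ROBOT

A 7-joint arm with a two-finger parallel gripper is mounted at the origin on the work surface. World frame = base frame: x ahead of the robot, y to its left, z up, the work surface at z = 0. Lengths are in m, angles in rad, forces in N, time in s.
With the tool pointing down it reaches from about 0.4 to 0.85 m from the base axis. Payload 10.4 kg.
Tool frame: the origin (TCP) lies midway between the tips of the shut fingers; the grasp point (between the pads) lies 19 mm behind it; z points along the fingers, y is the line along which they close (so a half turn about z gives the same grasp; the last joint's range is limited). The gripper opens to 87 mm and grips with 3 to 60 N. Pads are 19 mm wide; open, the fingers measure 117 mm over their backs; the gripper's body (75 mm by 190 mm) begins 51 mm behind the grasp point.
Start: joints at [1.248, 0.332, -0.065, 1.46, 0.022, 1.35, -0.088], TCP at [0.185, -0.597, 0.223] pointing down, gripper open.
Joint ranges: [-2.6, 2.6], [-0.5, 2.12], [-1.47, 1.34], [0.16, 2.42], [-1.27, 4.41], [0.06, 2.06], [-2.6, 2.6]. Speed limits (rad/s): [2.22, 2.22, 2.79, 2.79, 3.14, 3.14, 3.14].

INTERFACE

Orientations are given as a unit quaternion [x, y, z, w].
In Python, from bench import r gives the robot as it stands.
- The arm moves only by the tool carry_out, never from a script. Its argument "steps" is a list that holds one entry, the list of rows, each a list of 6 numbers: the shift along the tool's x, y, z in cm, then the turn, a rotation vector about the tool's x, y, z in rad. In form: [[[dx, dy, dz, wx, wy, wz], ...]]. A call has 1 to 20 rows; each row is the pose to reach, as a shift and turn from the pose commanded when the call began, along the tool's axes at that moment; what a row does not reach only later rows make up. A row lasts 1/12 s, in which the tool goes at most 41.7 mm and 7.16 degrees, less where a joint would pass 70% of its speed; a pose out of reach is approached as far as the arm can. A call with a gripper value outside its range is refused whole. "hand" is the closure, from -1 (fully open) to 1 (shut), set as the call begins (left out, the last holds). The fingers move at their own pace and stop on an object; "squeeze" is the grip in N (left out, the last holds). Time passes only in rows, so rows that repeat a pose let the fingers close. It gives the time, the measured TCP pose, the force, the opening and the grip force at its end, in the units of the state.
- r.read_state(): the state, without advancing time (a new reading comes with each control period).
- r.camera(name): name is "side" or "top"; returns the picture (480x640x3 uint8, red, green, blue); there is no depth.
- r.camera_params(name): a dict with "fx", "fy", "cx", "cy" (pixels), "D" ([k1, k2, p1, p2, k3] as OpenCV has them; the pictures are not rectified), "view" (4x4, takes a point from world to camera coordinates). Camera axes: x right, y up, looking along -z (the intrinsics and any distortion apply to the point x, -y, -z); pixel columns grow to the right and rows downward; lengths in m; the calibration is good to about 2 mm. A picture is of the moment at which its call begins. camera_params takes no time and is no camera call.
- r.close_job(): hands the job in; it is judged then, once.
The state is a dict: "time": time; "joint_positions": joint angles; "joint_vel": joint speeds; "joint_torque": joint torques, N m; "ee_pos": TCP position; "eef_rot": TCP orientation; "ft_force": force on the tool from outside, world axes, zero at the start; "torque": the same for the moment, N m; "width": finger opening in m; "grip_force": force on a finger pad.
Only numpy, scipy, OpenCV 4.12 (cv2) and the standard library are available. Lean on these libraries where they do the work, as an engineer would, in place of code of your own. Each camera call takes 0.05 s, during which the arm holds its last target. There are 200 camera calls.

TASK

Bring the tweezers to the front of the grey rotating organiser: push its round tray at the outer rim with the fingertips until the bay that holds the tweezers faces squarely front, centred behind the label plate on the organiser's foot. Push gently and only on the rim of the tray: do not pinch or lift anything, keep the fingers off the dividers, the upper tier and the things in the bays, and leave everything else on the shelf where it is.

Things in the scene. Friction and masses are not known exactly. Their poses are not given: they have to be found in the camera images.
- organiser: Round grey plastic foot of the rotating organiser, fixed to the shelf, 216 mm across, 22 mm high. Origin: centre of its underside, on the tray's axis, at shelf height; z up. Its own -x axis points to its FRONT (within 26 degrees of straight to the robot's side, world -x), where a low tongue with a white label plate, 76 mm wide, at most 11 mm high, reaches 174 mm out from the axis.
- tray: Round grey tray turning endlessly either way about its own z (upright). Origin: on the axis, centre of its underside, 22 mm above the shelf. When the tweezers' bay faces front, its yaw equals the organiser's. 270 mm across; floor 6 mm thick; rim wall 5 mm thick, top 56 mm above the shelf. About 0.5 N at the rim turns it; it stops within a few degrees once not pushed. Below it there is only the foot.
- grip0 (a point): Middle of one of eight upright round finger grips, 20 mm across, that stand out of the tray's rim and can be pushed sideways: centred 138 mm from the axis, reaching 148 mm out, from 24 to 54 mm above the shelf, at 0 (this one), 45, 90 ... 315 degrees in the tray's frame.
- insert: Stacking insert that turns with the tray (same axis and yaw, origin on the tray's floor): four dividers 22 mm high at 45, 135, 225 and 315 degrees part the tray into four bays; a column carries an upper tier, a bowl 114 mm across, 80 to 108 mm above this origin, filled with clay pebbles. Not to be pushed.
- tweezers_bay (a point): Point in the middle of the bay that holds the tweezers, on the tray's floor, 85 mm from the axis along the tray's -x axis.
- tweezers: Stainless tweezers, 110 x 10 x 12 mm, lying loose and crosswise in their bay; origin under their middle, x along them to the tips.
- brush: Small flat wooden brush, 100 x 20 x 10 mm, lying loose in the bay opposite the tweezers (tray's +x side); origin under its middle, x along it to the bristles.
- jar: Small amber glass jar with white cap, 46 mm across, 48 mm high, loose in the bay on the tray's -y side; origin under its centre.
- pot: Small terracotta pot, 54 mm across, 40 mm high, loose in the bay on the tray's +y side; origin under its centre.
- cloche: Clear glass cloche with a ball knob, 110 mm across, 176 mm high, standing on the shelf beside the organiser; origin under its centre.
- timer: White timer cube, 62 mm, 64 mm high with its press button, standing on the shelf; origin under its centre.
- dish: Terracotta dish, 124 mm across, 32 mm high, standing on the shelf; origin under its centre.
- bark: Curved piece of cork bark, 144 mm long (its x), 83 mm wide, 46 mm high, lying hollow side down on the shelf; origin under its middle.

How it is judged:
By the outcome, as a careful person would: the job done as asked, in the order asked, and still so for the second after the job is handed in, with the robot touching nothing.
It also fails if it takes over 64 s, if anything falls off the work surface, if the arm or the gripper's body presses on something with over 40 N, if the wrist force passes 120 N, or if a joint passes its speed limit or range.

## Working session

There is one attempt and no reset: what is moved stays moved. The work goes in short steps, Python scripts to look and compute and a tool call to move; the robot and the scene stay as the last step left them, time stands still between calls to the robot, and variables do not carry over. Pictures are saved under pics/ and viewed, at most 10 in all, crops included, and the job is handed in when it is done.

Besides the shell and the picture viewer there is one more tool, called after "Emit:" by a JSON object that holds its "name" and its "arguments". carry_out: Moves the arm, as the interface text tells. Its arguments: {"type":"object","properties":{"steps":{"type":"array","items":{"type":"array","items":{"type":"array","items":{"type":"number"}}}},"hand":{"type":"number"},"squeeze":{"type":"number"}},"required":["steps"]}

```bash
mkdir -p pics
cat > h.py <<'E'
import numpy as np, cv2
from bench import r
def snap(n,f):
    im=r.camera(n); cv2.imwrite('pics/'+f,im[:,:,::-1]); return im
def ray(n,u,v):
    p=r.camera_params(n); K=np.array([[p['fx'],0,p['cx']],[0,p['fy'],p['cy']],[0,0,1.]])
    q=cv2.undistortPoints(np.array([[[u,v]]],float),K,np.array(p['D'],float))[0,0]
    V=np.array(p['view']); R=V[:3,:3]; d=R.T@np.array([q[0],-q[1],-1]); return -R.T@V[:3,3],d
def at(n,u,v,z):
    o,d=ray(n,u,v); return o+d*(z-o[2])/d[2]
def px(n,P):
    p=r.camera_params(n); K=np.array([[p['fx'],0,p['cx']],[0,p['fy'],p['cy']],[0,0,1.]])
    V=np.array(p['view']); c=np.atleast_2d(P)@V[:3,:3].T+V[:3,3]; c=c*[1,-1,-1]
    return cv2.projectPoints(c,np.zeros(3),np.zeros(3),K,np.array(p['D'],float))[0][:,0]
E
python3 - <<'E'
from h import *
snap('top','t1.png');snap('side','s1.png')
s=r.read_state();print(s)
for n in('top','side'):print(n,ray(n,320,240))
E
```

```text
{'time': 0.1, 'joint_positions': array([ 1.2483821 ,  0.33280995, -0.06467849,  1.46081883,  0.02161554,
        1.34989173, -0.08847818]), 'joint_vel': array([-0.00171849, -0.00050325, -0.00103334, -0.00128037,  0.00190241,
        0.00136265,  0.00020636]), 'joint_torque': array([ 2.27720178e-03, -6.24547720e+01,  2.50890164e-02, -3.90721965e+01,
       -6.15150807e-02,  3.65390384e-02,  4.53383473e-05]), 'ee_pos': array([ 0.18447325, -0.59681407,  0.22185103]), 'eef_rot': array([ 9.88783027e-01,  1.49357778e-01, -1.29417780e-04, -6.02334794e-04]), 'ft_force': array([-0.5916441 , -0.72727372,  0.2593021 ]), 'torque': array([ 0.01051731,  0.03137757, -0.03905386]), 'grip_force': 0.0, 'width': 0.08687367212457425}
top (array([0.43953029, 0.00753563, 1.16213332]), array([ 0.12544219, -0.00775766, -0.99223245]))
side (array([ 0.57243905, -0.84331449,  0.70356924]), array([-0.03490015,  0.80847729, -0.58760918]))
```

View pics/t1.png

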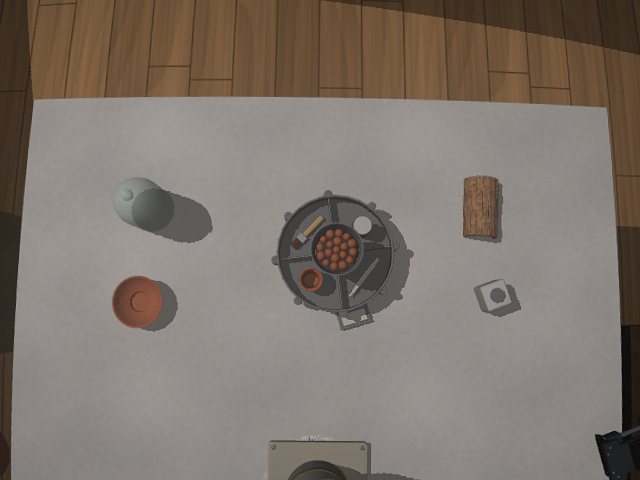

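View pics/s1.png

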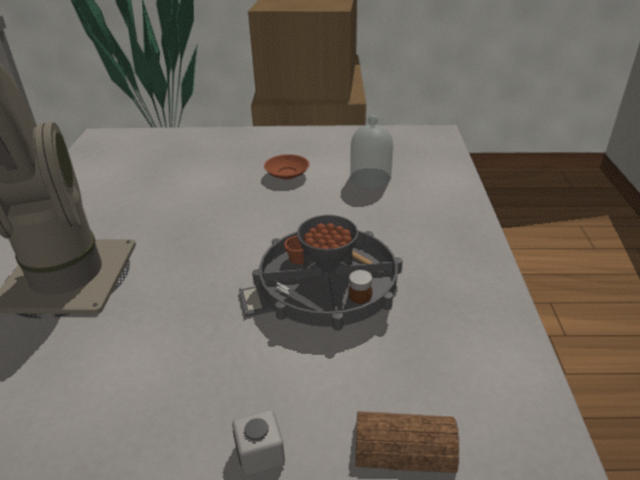

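Top view: organiser near (336,252), label plate near (355,318), tweezers in the lower-right bay near (365,277). The bay must turn about 30° clockwise as seen in the image. I'll enlarge the view.

Run:
```python
from h import *
im=cv2.imread('pics/t1.png')[185:335,240:440]
cv2.imwrite('pics/t1c.png',cv2.resize(im,(800,600),interpolation=cv2.INTER_CUBIC))
```

```text
(no output)
```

View pics/t1c.png

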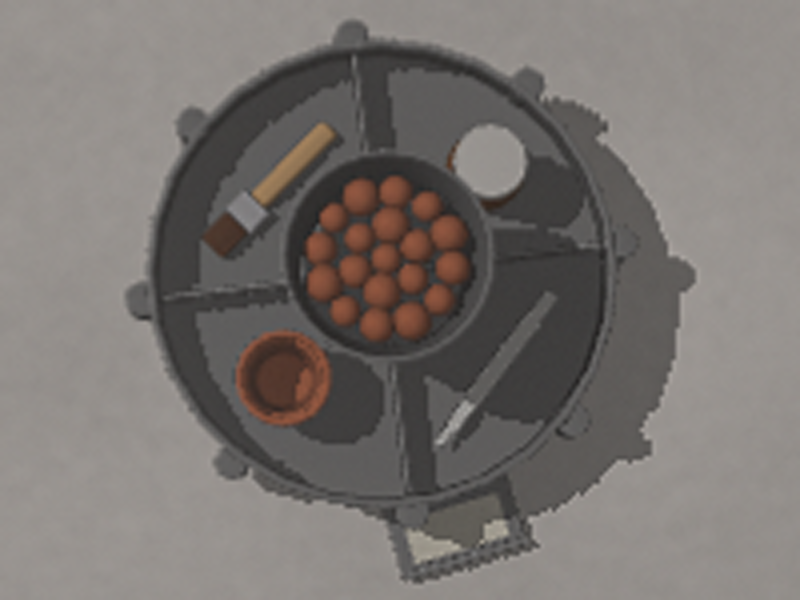

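Crop: the grips are at (352,33), (528,82), (628,240), (573,422, in the tweezers' bay), (412,513), (232,463), (140,300) and (192,125). The tongue's front corners are at (412,580) and (535,543).

```bash
cat >> h.py <<'E'
from scipy.optimize import least_squares
def grips(c,yaw,z=.052,rad=.139):
    a=yaw+np.arange(8)*np.pi/4; return np.c_[c[0]+rad*np.cos(a),c[1]+rad*np.sin(a),z+0*a]
E
python3 - <<'E'
from h import *
f=lambda u,v:(240+(u+.5)/4-.5,185+(v+.5)/4-.5)
# order: starts at tweezers grip (180deg), going CCW in world
g=[(573,422),(628,240),(528,82),(352,33),(192,125),(140,300),(232,463),(412,513)]
g=np.array([f(*p) for p in g])
def res(p):return (px('top',np.roll(grips(p[:2],p[2]),-4,axis=0))-g).ravel()
P=[at('top',*q,.052) for q in g]; c=np.mean(P,0)
y0=np.arctan2(P[0][1]-c[1],P[0][0]-c[0])+np.pi
s=least_squares(res,[c[0],c[1],y0]);print('c',s.x[:2],'yaw',np.degrees(s.x[2]),'res',s.fun.reshape(8,2).round(1).tolist())
c=s.x[:2]
q=[at('top',*f(*p),.008)[:2] for p in [(412,580),(535,543)]]
print(q,np.linalg.norm(q[1]-q[0]))
m=(q[0]+q[1])/2-c; e=q[1]-q[0]
print('front by mid',np.degrees(np.arctan2(*m[::-1])),np.linalg.norm(m),'by edge',np.degrees(np.arctan2(e[1],e[0]))-90)
for n,uv in (('cloche',(145,218)),('dish',(138,302)),('timer',(496,300)),('bark',(481,210))):print(n,at('top',*uv,.0)[:2])
E
```

```text
c [ 0.55189686 -0.03631746] yaw 52.5935005573547 res [[0.5, -0.4], [-1.5, 0.4], [0.3, 0.2], [0.1, 0.3], [0.0, -0.5], [0.3, 0.0], [0.0, -0.0], [0.3, 0.1]]
[array([ 0.37410717, -0.05673372]), array([ 0.3962304 , -0.12907792])] 0.07565131346082216
front by mid -161.2525235431385 0.1760695724052046 by edge -162.99609174796493
cloche [0.63601977 0.42596111]
dish [0.43198411 0.43353449]
timer [ 0.44552609 -0.42811   ]
bark [ 0.66546636 -0.39635143]
```

Emit:
{"name": "carry_out", "arguments": {"steps": [[[53, -27.8, 0, 0, 0, -1.67], [53, -27.8, 0, 0, 0, -1.67], [53, -27.8, 0, 0, 0, -1.67], [53, -27.8, 0, 0, 0, -1.67], [53, -27.8, 0, 0, 0, -1.67], [53, -27.8, 0, 0, 0, -1.67], [53, -27.8, 0, 0, 0, -1.67], [53, -27.8, 0, 0, 0, -1.67], [53, -27.8, 0, 0, 0, -1.67], [53, -27.8, 0, 0, 0, -1.67], [53, -27.8, 0, 0, 0, -1.67], [53, -27.8, 0, 0, 0, -1.67], [53, -27.8, 0, 0, 0, -1.67], [53, -27.8, 0, 0, 0, -1.67], [53, -27.8, 0, 0, 0, -1.67], [53, -27.8, 0, 0, 0, -1.67], [53, -27.8, 0, 0, 0, -1.67], [53, -27.8, 0, 0, 0, -1.67], [53, -27.8, 0, 0, 0, -1.67], [53, -27.8, 0, 0, 0, -1.67]]], "hand": 1, "squeeze": 5}}

```text
time: 1.77
ee_pos: [0.6082, -0.1766, 0.2227]
eef_rot: [0.554, 0.833, -0.0, 0.0]
ft_force: [-0.5, 0.3, -0.1]
width: -0.0
grip_force: 0.0
```

Run:
```python
from h import *
a=snap('side','s2.png')[100:340,200:520];b=snap('top','t2.png')[150:350,220:460]
a=cv2.resize(a,(440,330));b=cv2.resize(b,(360,300))
o=np.zeros((330,800,3),np.uint8);o[:,:440]=a;o[:300,440:]=b
cv2.imwrite('pics/c2.png',o[:,:,::-1])
```

```text
(no output)
```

View pics/c2.png

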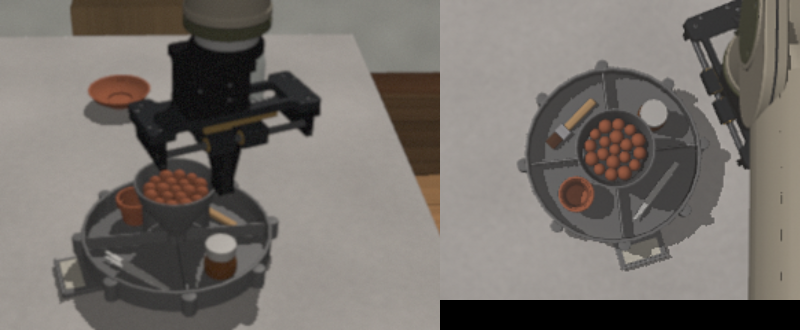

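The gripper body's long side runs tangentially, clear of the bowl. The fingers stand outside the rim, between the grips at 277° and 322°. I'll descend there.

Emit:
{"name": "carry_out", "arguments": {"steps": [[[0, 0, 2, 0, 0, 0], [0, 0, 4, 0, 0, 0], [0, 0, 6, 0, 0, 0], [0, 0, 8, 0, 0, 0], [0, 0, 10, 0, 0, 0], [0, 0, 11.5, 0, 0, 0], [0, 0, 13, 0, 0, 0], [0, 0, 14, 0, 0, 0], [0, 0, 15, 0, 0, 0], [0, 0, 16, 0, 0, 0], [0, 0, 17, 0, 0, 0], [0, 0, 17.5, 0, 0, 0], [0, 0, 18, 0, 0, 0], [0, 0, 18.5, 0, 0, 0], [0, 0, 18.5, 0, 0, 0], [0, 0, 18.5, 0, 0, 0]]]}}

```text
time: 3.2
ee_pos: [0.6089, -0.175, 0.0376]
eef_rot: [0.553, 0.833, -0.0, 0.0]
ft_force: [0.8, 0.0, 0.3]
width: 0.0002
grip_force: 0.0
```

```bash
cat >> h.py <<'E'
from scipy.spatial.transform import Rotation as Ro
C=np.array([.5519,-.0363])
def arc(angs,rad=.151):
    s=r.read_state();R0=Ro.from_quat(s['eef_rot']);p0=s['ee_pos'];d=p0[:2]-C
    print('now ang',np.degrees(np.arctan2(d[1],d[0]))%360,'r',np.linalg.norm(d),p0,s['ft_force'])
    for a in angs:
        t=np.radians(a);p=np.r_[C+rad*np.array([np.cos(t),np.sin(t)]),p0[2]]
        X=np.array([-np.cos(t),-np.sin(t),0]);Z=np.array([0,0,-1]);R=Ro.from_matrix(np.c_[X,np.cross(Z,X),Z])
        print(a,(R0.inv().apply(p-p0)*100).round(2).tolist(),(R0.inv()*R).as_rotvec().round(3).tolist())
E
python3 -c "
from h import *
arc([292,289,286,283,280,277,274,271,268,265,262,259,256,253])"
```

```text
now ang 292.34930728964224 r 0.14998706240283557 [ 0.60893292 -0.17502046  0.0376052 ] [0.79671998 0.03776822 0.27484215]
292 [-0.1, -0.09, 0.0] [0.0, 0.0, 0.015]
289 [-0.07, -0.88, -0.0] [0.0, 0.0, 0.067]
286 [0.01, -1.67, -0.0] [0.0, 0.0, 0.12]
283 [0.12, -2.45, -0.0] [0.0, 0.0, 0.172]
280 [0.28, -3.23, -0.0] [0.0, 0.0, 0.225]
277 [0.47, -3.99, -0.0] [0.0, 0.0, 0.277]
274 [0.71, -4.75, -0.0] [0.0, 0.0, 0.329]
271 [0.98, -5.49, -0.0] [0.0, 0.0, 0.382]
268 [1.3, -6.21, -0.0] [0.0, 0.0, 0.434]
265 [1.65, -6.92, -0.0] [0.0, 0.0, 0.486]
262 [2.04, -7.61, -0.0] [0.0, 0.0, 0.539]
259 [2.46, -8.28, -0.0] [0.0, 0.0, 0.591]
256 [2.92, -8.92, -0.0] [0.0, 0.0, 0.643]
253 [3.41, -9.54, -0.0] [0.0, 0.0, 0.696]
```

Emit:
{"name": "carry_out", "arguments": {"steps": [[[-0.07, -0.88, 0, 0, 0, 0.067], [-0.03, -1.2, 0, 0, 0, 0.09], [0, -1.5, 0, 0, 0, 0.11], [0.02, -1.75, 0, 0, 0, 0.125], [0.06, -2.05, 0, 0, 0, 0.145], [0.12, -2.45, 0, 0, 0, 0.172], [0.2, -2.84, 0, 0, 0, 0.198], [0.28, -3.23, 0, 0, 0, 0.225], [0.37, -3.6, 0, 0, 0, 0.25], [0.47, -3.99, 0, 0, 0, 0.277], [0.58, -4.37, 0, 0, 0, 0.303], [0.71, -4.75, 0, 0, 0, 0.329], [0.84, -5.12, 0, 0, 0, 0.355], [0.98, -5.49, 0, 0, 0, 0.382], [1.13, -5.85, 0, 0, 0, 0.408], [1.3, -6.21, 0, 0, 0, 0.434], [1.47, -6.57, 0, 0, 0, 0.46], [1.58, -6.8, 0, 0, 0, 0.477], [1.65, -6.92, 0, 0, 0, 0.486], [1.65, -6.92, 0, 0, 0, 0.486]]]}}

```text
time: 4.87
ee_pos: [0.5384, -0.1867, 0.0376]
eef_rot: [0.737, 0.675, -0.0, 0.0]
ft_force: [0.2, 0.2, -1.6]
width: 0.0007
grip_force: 0.0
```

Run:
```python
from h import *
b=snap('top','t3.png')[185:335,240:440]
cv2.imwrite('pics/t3c.png',cv2.resize(b,(800,600),interpolation=cv2.INTER_CUBIC)[:,:,::-1])
arc([265,262,260,258,256,254,253,252,251,250])
```

```text
now ang 264.93777496313066 r 0.15097125772328007 [ 0.53857866 -0.18668239  0.03755819] [-0.06555784 -0.15453273 -0.16582465]
265 [-0.0, 0.02, -0.0] [-0.0, 0.0, 0.0]
262 [0.02, -0.77, 0.0] [-0.0, 0.0, 0.053]
260 [0.06, -1.3, 0.0] [-0.0, 0.0, 0.088]
258 [0.11, -1.82, 0.0] [-0.0, 0.0, 0.123]
256 [0.18, -2.35, 0.0] [-0.0, 0.0, 0.157]
254 [0.28, -2.86, 0.0] [-0.0, 0.0, 0.192]
253 [0.33, -3.12, 0.0] [-0.0, 0.0, 0.21]
252 [0.39, -3.38, 0.0] [-0.0, 0.0, 0.227]
251 [0.45, -3.64, 0.0] [-0.0, 0.0, 0.245]
250 [0.51, -3.89, 0.0] [-0.0, 0.0, 0.262]
```

View pics/t3c.png

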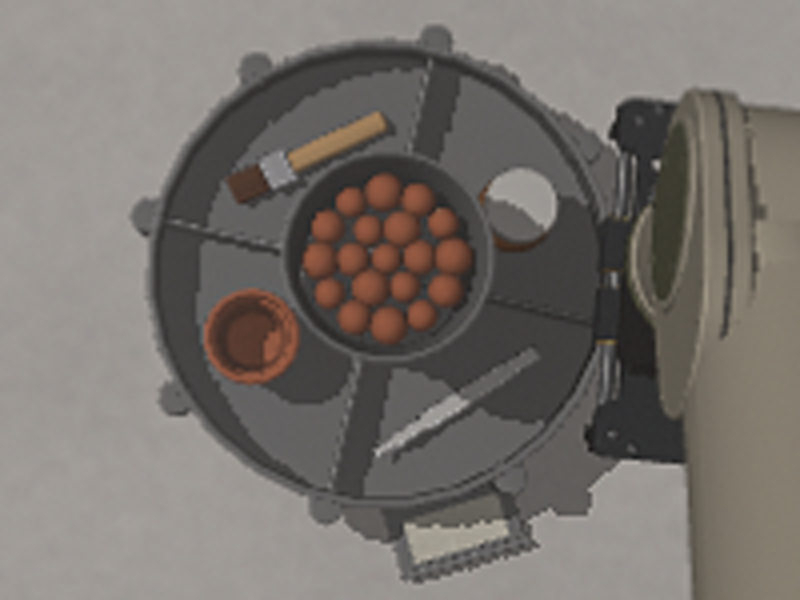

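The tray is turning cleanly with the push. Grips in this crop: (435,38), (256,68), (145,215), (175,398), (326,508) and the tweezers' grip at (512,478). Next I'll measure yaw and zoom in on the label.

```bash
cat >> h.py <<'E'
def f4(u,v):return (240+(u+.5)/4-.5,185+(v+.5)/4-.5)
def yawfit(g,k,y0):
    g=np.array([f4(*p) for p in g])
    s=least_squares(lambda p:(px('top',grips(C,p[0])[k])-g).ravel(),[np.radians(y0)])
    s2=least_squares(lambda p:(px('top',grips(p[1:],p[0])[k])-g).ravel(),[np.radians(y0),*C])
    print('yaw',np.degrees(s.x),s.fun.reshape(-1,2).round(1).tolist(),'free',np.degrees(s2.x[0]),s2.x[1:])
E
python3 - <<'E'
from h import *
yawfit([(512,478),(435,38),(256,68),(145,215),(175,398),(326,508)],[4,7,0,1,2,3],33)
im=cv2.imread('pics/t3.png')[300:335,330:380]
cv2.imwrite('pics/lab.png',cv2.resize(im,(800,560),interpolation=cv2.INTER_CUBIC))
E
```

```text
yaw [32.33907505] [[-0.0, 0.0], [0.3, 0.2], [-0.2, -0.1], [0.4, 0.1], [-0.0, 0.1], [0.2, 0.2]] free 32.37205339291214 [ 0.55210681 -0.03602133]
```

View pics/lab.png

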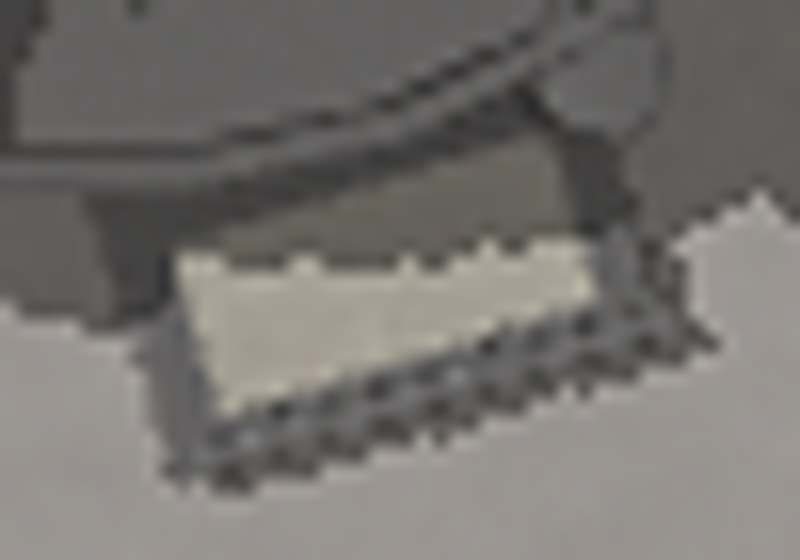

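The label's white plate: front corners at (222,415) and (595,300); sides pass through (180,255) and (555,150).

Run:
```python
from h import *
f=lambda u,v:at('top',330+(u+.5)/16-.5,300+(v+.5)/16-.5,.010)[:2]
a,b,l,q=f(222,415),f(595,300),f(180,255),f(555,150)
ang=lambda d:np.degrees(np.arctan2(d[1],d[0]))
for cc in(C,np.array([.5521,-.0360])):print('mid',ang((a+b)/2-cc)+180)
print('edge',ang(b-a)+90,'sides',ang(a-l)+180,ang(b-q)+180,np.linalg.norm(b-a),np.linalg.norm((a+b)/2-C))
# tongue outer front corners
a,b=f(175,485),f(700,335);print('tongue',ang((a+b)/2-C)+180,ang(b-a)+90,np.linalg.norm(b-a))
```

```text
mid 17.240555384546298
mid 17.318440306798124
edge 17.42266372091231 sides 15.182761464251485 15.20798387037027 0.05737741541817084 0.16689111147008764
tongue 17.8528713753401 16.219345239360877 0.08024477453631969
```

Emit:
{"name": "carry_out", "arguments": {"steps": [[[0, -0.2, 0, 0, 0, 0.014], [0.01, -0.45, 0, 0, 0, 0.031], [0.02, -0.77, 0, 0, 0, 0.053], [0.04, -1.04, 0, 0, 0, 0.07], [0.06, -1.3, 0, 0, 0, 0.088], [0.08, -1.56, 0, 0, 0, 0.105], [0.11, -1.82, 0, 0, 0, 0.123], [0.14, -2.09, 0, 0, 0, 0.14], [0.18, -2.35, 0, 0, 0, 0.157], [0.23, -2.6, 0, 0, 0, 0.175], [0.28, -2.86, 0, 0, 0, 0.192], [0.3, -2.99, 0, 0, 0, 0.201], [0.33, -3.12, 0, 0, 0, 0.21], [0.36, -3.25, 0, 0, 0, 0.218], [0.39, -3.38, 0, 0, 0, 0.227], [0.39, -3.38, 0, 0, 0, 0.227], [0.39, -3.38, 0, 0, 0, 0.227]]]}}

```text
time: 6.33
ee_pos: [0.5053, -0.1798, 0.0375]
eef_rot: [0.809, 0.588, -0.0, -0.0]
ft_force: [0.8, -0.3, -0.1]
width: 0.0004
grip_force: 0.0
```

Run:
```python
from h import *
b=snap('top','t4.png')[185:335,240:440]
cv2.imwrite('pics/t4c.png',cv2.resize(b,(800,600),interpolation=cv2.INTER_CUBIC)[:,:,::-1])
arc([252,251.5,251,250.5,250,249.5,249,248.5,248])
```

```text
now ang 252.03104196713196 r 0.15090666826871235 [ 0.50534504 -0.17984601  0.03752828] [-0.39125843  0.2454632  -0.25390052]
252 [-0.01, -0.01, 0.0] [-0.0, 0.0, 0.0]
251.5 [-0.01, -0.14, 0.0] [-0.0, 0.0, 0.009]
251 [-0.01, -0.27, 0.0] [-0.0, 0.0, 0.018]
250.5 [-0.0, -0.4, 0.0] [-0.0, 0.0, 0.027]
250 [0.0, -0.54, 0.0] [-0.0, 0.0, 0.035]
249.5 [0.01, -0.67, 0.0] [-0.0, 0.0, 0.044]
249 [0.01, -0.8, 0.0] [-0.0, 0.0, 0.053]
248.5 [0.02, -0.93, 0.0] [-0.0, 0.0, 0.061]
248 [0.03, -1.06, 0.0] [-0.0, 0.0, 0.07]
```

View pics/t4c.png

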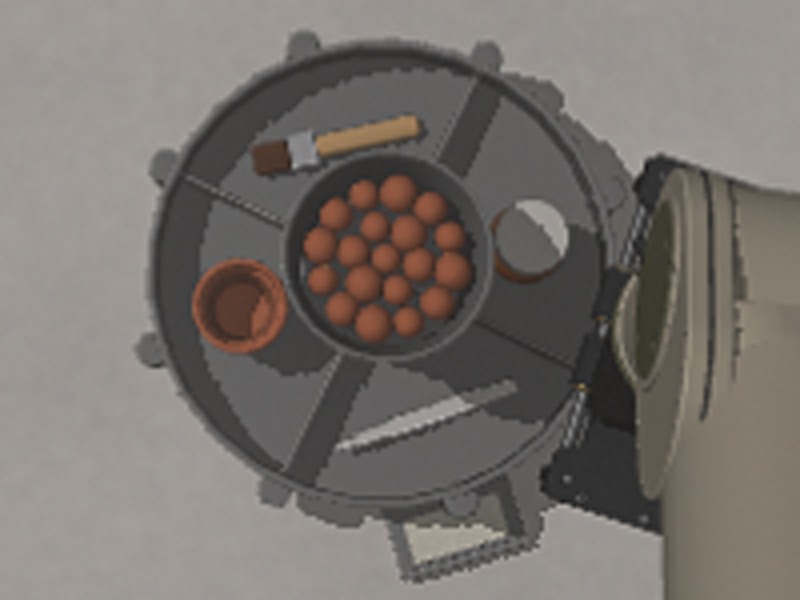

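The grips are now at (460,500, tweezers'), (487,53), (303,45), (165,165), (150,350) and (275,490).

Run:
```python
from h import *
yawfit([(460,500),(487,55),(303,45),(165,167),(150,350),(275,491)],[4,7,0,1,2,3],20)
```

```text
yaw [19.57746989] [[0.7, 0.4], [-0.1, 0.4], [0.2, 0.0], [0.0, -0.5], [0.5, -0.1], [0.1, -0.2]] free 19.578436907113197 [ 0.5519131  -0.03576461]
```

Emit:
{"name": "carry_out", "arguments": {"steps": [[[0, -0.07, 0, 0, 0, 0.005], [0, -0.14, 0, 0, 0, 0.01], [0, -0.21, 0, 0, 0, 0.014], [0, -0.28, 0, 0, 0, 0.019], [0, -0.35, 0, 0, 0, 0.023], [0, -0.42, 0, 0, 0, 0.028], [0, -0.49, 0, 0, 0, 0.033], [0, -0.54, 0, 0, 0, 0.036], [0, -0.57, 0, 0, 0, 0.038], [0, -0.57, 0, 0, 0, 0.038], [0, -0.57, 0, 0, 0, 0.038]]]}}

```text
time: 7.3
ee_pos: [0.4999, -0.1781, 0.0376]
eef_rot: [0.82, 0.572, -0.0, 0.0]
ft_force: [-0.4, 0.1, 1.3]
width: 0.0003
grip_force: 0.0
```

Emit:
{"name": "carry_out", "arguments": {"steps": [[[0, 0.3, 0, 0, 0, 0], [0, 0.8, 0, 0, 0, 0], [0, 1.5, 0, 0, 0, 0], [-1, 1.5, 0, 0, 0, 0], [-2, 1.5, 0, 0, 0, 0], [-2.5, 1.5, -2, 0, 0, 0], [-3, 1.5, -4, 0, 0, 0], [-4, 1.5, -7, 0, 0, 0], [-6, 1.5, -10, 0, 0, 0], [-8, 1.5, -13, 0, 0, 0], [-11, 1.5, -15, 0, 0, 0], [-14, 1.5, -15, 0, 0, 0], [-17, 1.5, -15, 0, 0, 0], [-17, 1.5, -15, 0, 0, 0], [-17, 1.5, -15, 0, 0, 0]]]}}

```text
time: 8.55
ee_pos: [0.4533, -0.3457, 0.1873]
eef_rot: [0.821, 0.57, -0.0, -0.0]
ft_force: [-0.1, 0.9, -0.2]
width: 0.0002
grip_force: 0.0
```

Run:
```python
from h import *
b=snap('top','t5.png')[185:335,240:440]
cv2.imwrite('pics/t5c.png',cv2.resize(b,(800,600),interpolation=cv2.INTER_CUBIC)[:,:,::-1])
print(r.read_state()['ee_pos'],r.read_state()['time'])
```

```text
[ 0.454376   -0.34386062  0.18724722] 8.6
```

View pics/t5c.png

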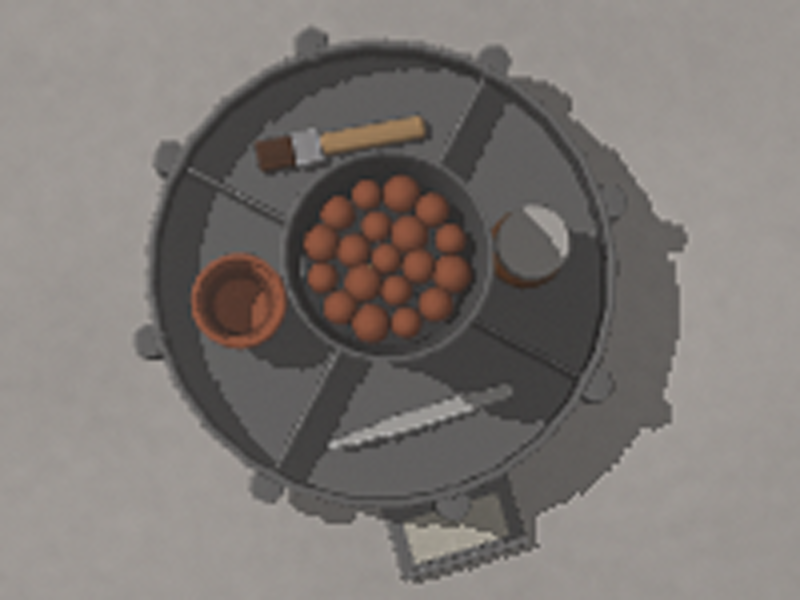

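The gripper is clear. The grips are at (453,504, tweezers'), (597,383), (616,200), (494,60), (311,41), (169,160), (149,341) and (266,486).

Run:
```python
from h import *
yawfit([(453,504),(597,383),(616,200),(494,60),(311,41),(169,160),(149,341),(266,486)],[4,5,6,7,0,1,2,3],17)
# overlay predicted tongue outline + grips for organiser yaw 16.5/18
im=cv2.resize(cv2.imread('pics/t5.png')[295:335,325:385],(780,520),interpolation=cv2.INTER_CUBIC)
for y,col in((16.2,(0,0,255)),(18.2,(0,255,0))):
    t=np.radians(y+180);e=np.array([np.cos(t),np.sin(t)]);n=np.array([-e[1],e[0]])
    P=[np.r_[C+e*a+n*b,.010] for a,b in((.14,.038),(.174,.038),(.174,-.038),(.14,-.038))]
    q=((px('top',np.array(P))-[325,295]+.5)*13-.5).astype(np.int32)
    cv2.polylines(im,[q],False,col,1)
cv2.imwrite('pics/ov.png',im)
```

```text
yaw [17.54984978] [[0.4, 0.1], [0.1, 0.4], [-0.9, 0.2], [0.0, 0.1], [0.2, 0.4], [-0.0, -0.6], [0.1, 0.1], [0.4, 0.1]] free 17.550256648069723 [ 0.55211603 -0.03617189]
```

View pics/ov.png

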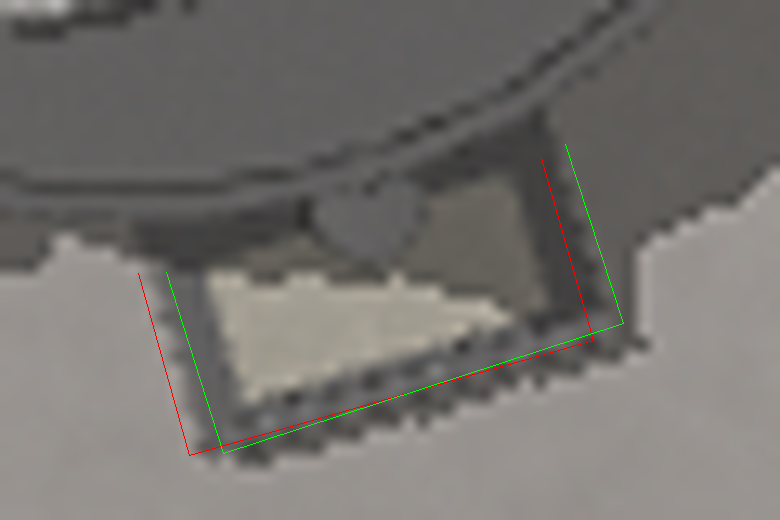

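The tongue edges lie midway between the red (16.2°) and green (18.2°) outlines, so the organiser's yaw is about 17.5°. The tray is at 17.55°, so the bay is aligned.

```bash
python3 -c "
from bench import r
print(r.close_job())"
```

```text
the job is handed in; nothing more can be done
None
```

The tweezers' bay now faces front behind the label plate: the tray measures 17.55° and the organiser about 17.5° (the label edge reads to within about half a degree). I pushed only one rim grip, backed the gripper clear and handed the job in at about 8.7 s.

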